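# Load the star die into the sprung clamp

### The job

Load the star-shaped cutting die into the sprung clamp: pick up the block with the star blade, press the tall sprung jaw back with its end, and lower it into the gap so that the jaw closes on it. Leave it released, standing flat on the clamp's base with the star up, pinched lengthwise and squarely between the low stop and the jaw, about mid-way across them. Leave the round die where it is.

Things in the scene. Friction and masses are not known exactly. Their poses are not given: they have to be found in the camera images.
- star_die: Pale wooden block 60 long (own x) x 42 wide (own y) x 50 mm high, 0.15 kg, on the desk; a thin dark steel blade outline stands 6 mm proud on top. Origin: centre of the underside, z up. The blade is a five-pointed star 38 mm across. This is the one to load, either way round.
- round_die: Pale wooden block 60 long (own x) x 42 wide (own y) x 50 mm high, 0.15 kg, on the desk; a thin dark steel blade outline stands 6 mm proud on top. Origin: centre of the underside, z up. The blade is a circle 33 mm across. A bystander.
- clamp: Dark steel base plate fixed to the desk, 12 mm thick, x -45 to 145, y -55 to 55 mm. Origin: underside, below the middle of the seat; x points from stop to jaw. Fixed bright stop at one end: inner face x -30, outer x -44, y +-30, top z 26. Bright jaw opposite, 34 mm taller; behind it a spring housing x 97 to 143, top z 58. A seated die has its origin at x 0, y 0, z 12 and its x axis along the clamp's, either way.
- jaw (a joint): Travel (m) of the clamp's sprung jaw, 0 to 0.045 towards clamp +x. Plate 12 thick, y +-25, z 14 to 60 mm; face at clamp x 10 when at rest (40 mm gap to the stop, die 60 long), at x 30 (0.020) on a seated die. Spring: 2 N at rest plus 1 N per 10 mm; shuts at once. A die held with its underside at z about 42 clears the stop and pushes the jaw's upper part back, then fits down.
Things that resemble listed ones, but are neither listed nor needed, are in the scene too. Leave any blue or pink look-alike of the star_die alone. What is shaped like the clamp but blue is not meant.

How it is judged:
By the outcome, as a careful person would: the job done as asked, in the order asked, and still so for the second after the job is handed in, with the robot touching nothing.
It also fails if it takes over 35 s, if anything falls off the work surface, if the arm or the gripper's body presses on something with over 40 N, if the wrist force passes 120 N, or if a joint passes its speed limit or range.

### The arm

A 6-joint arm with a two-finger parallel gripper is mounted at the origin on the work surface. World frame = base frame: x ahead of the robot, y to its left, z up, the work surface at z = 0. Lengths are in mm, angles in rad, forces in N, time in s.
With the tool pointing down it reaches from about 325 to 875 mm from the base axis. Payload 4.4 kg.
Tool frame: the origin (TCP) lies on the centre line of the jaws, within the pads' length; the fingertips stand ahead of it and the grasp point (between the pads) lies 6 mm ahead of it (ctrl.tcp_to_tips is the z of the fingertips in the tool frame, in mm); z points along the fingers, y is the line along which they close (so a half turn about z gives the same grasp; the last joint's range is limited). The gripper opens to 85 mm and grips with 20 to 120 N. Pads are 22 mm wide; open, the fingers measure 114 mm over their backs; the gripper's body (76 mm by 85 mm) begins 54 mm behind the grasp point. The pads swing forward as they close: fully open they stand 13 mm farther back than shut.
Start: joints at [-1.375, 0.207, 1.542, -0, 1.393, -0.15], TCP at [195.425, -540.774, 256.282] pointing down, gripper open.
Joint ranges: [-2.73, 2.73], [-0.86, 2.22], [0.23, 2.46], [-1.11, 4.25], [0.08, 2.63], [-2.82, 2.82]. Speed limits (rad/s): [2.79, 2.79, 3.14, 3.14, 3.14, 3.14].

### API

Orientations are given as a 3x3 rotation matrix whose columns are the frame's x, y, z axes.
In Python, from plant import ctrl, sensors, optics gives the robot as it stands. Calls block until the motion is done:
- ctrl.move_ptp(position, orientation): joint-space move of the TCP to a pose.
- ctrl.move_l(position, rot=None, vel=150, threshold=None): straight line of the TCP; rot=None keeps the orientation; vel is the mean speed in mm/s. With threshold (N) it stops when the force on the tool has changed by that much, and returns True; else False.
- ctrl.set_joints(angles): joint-space move.
- ctrl.gripper_to(opening, force=None): finger opening in mm; force is the grip in N (None keeps the last); returns when the fingers have stopped.
- ctrl.hold(seconds).
- ctrl.solve_ik(position, orientation): joint angles nearest the present ones, or None.
- sensors.read_state(): the state.
- optics.grab_frame(name): name is "scene" or "top"; returns (picture, depth): 420x560x3 uint8, red, green, blue; 420x560 float32, mm along the optical axis (not along the pixel's ray), 0 where there is no reading.
- optics.camera_params(name): a dict with "mtx" (3x3 intrinsics, pixels), "R" (3x3) and "t" (3): a world point X has camera coordinates R X + t. Camera axes: x right, y down, z forward; pixel columns grow to the right and rows downward; lengths in mm; the calibration is good to about 2 mm. A picture is of the moment at which its call begins. camera_params takes no time and is no camera call.
A pose or a line that the arm cannot do raises ctrl.MotionError and nothing moves.
- ctrl.finish_job(): hands the job in; it is judged then, once.
The state is a dict: "t": time; "q": joint angles; "qvel": joint speeds; "tau": joint torques, N m; "eef_pos": TCP position; "eef_rot": TCP orientation; "force": force on the tool from outside, world axes, zero at the start; "wrist_torque": the same for the moment, N m; "grip_width": finger opening in mm; "grasp_force": force on a finger pad.
Only numpy, scipy, OpenCV 4.12 (cv2) and the standard library are available. Lean on these libraries where they do the work, as an engineer would, in place of code of your own. Each camera call takes 0.05 s, during which the arm holds its last target. There are 200 camera calls.

## Working session

There is one attempt and no reset: what is moved stays moved. The work goes in short steps, each a Python script; the robot and the scene stay as the last script left them, time stands still between calls to the robot, and variables do not carry over. Pictures are saved under pics/ and viewed, at most 10 in all, crops included, and the job is handed in when it is done.

```bash
mkdir -p pics; ls; python3 - <<'E'
from plant import ctrl,sensors,optics
import numpy as np,cv2
for n in("scene","top"):
    p,d=optics.grab_frame(n); np.savez(f"{n}0.npz",p=p,d=d)
    cv2.imwrite(f"pics/{n}0.png",p[:,:,::-1])
    c=optics.camera_params(n); print(n,c["mtx"].round(1).tolist(),c["R"].round(3).tolist(),c["t"].round(1), -c["R"].T@c["t"])
print(ctrl.tcp_to_tips,sensors.read_state())
E
```

```text
pics
scene [[459.1, 0.0, 284.0], [0.0, 459.1, 204.3], [0.0, 0.0, 1.0]] [[0.888, 0.46, -0.019], [0.319, -0.645, -0.694], [-0.332, 0.61, -0.72]] [-382.1 -114.2  983.9] [ 701.97781512 -497.93653797  621.53527369]
top [[398.3, 0.0, 274.2], [0.0, 398.3, 211.9], [0.0, 0.0, 1.0]] [[0.003, -1.0, 0.019], [-0.989, -0.006, -0.15], [0.15, -0.018, -0.989]] [-30.4 455.9 643.6] [354.277069   -16.08235164 705.14959157]
25.0 {'t': 0.1, 'q': array([-1.37452169e+00,  2.07356082e-01,  1.54280813e+00, -3.37273688e-05,
        1.39350285e+00, -1.50537473e-01]), 'qvel': array([ 0.00064951, -0.00217383, -0.00368005, -0.0002183 , -0.00212212,
       -0.00262008]), 'tau': array([ 5.88244366e-04, -3.84085178e+01, -2.92550057e+01, -7.69973576e-05,
        4.84875636e-03, -1.65824662e-05]), 'eef_pos': array([ 195.27878386, -540.15366615,  255.23113542]), 'eef_rot': array([[ 9.40459085e-01,  3.39906632e-01, -4.37103915e-04],
       [ 3.39906799e-01, -9.40456939e-01,  2.02809540e-03],
       [ 2.78285666e-04, -2.05591533e-03, -9.99997848e-01]]), 'force': array([ 0.12817696, -0.98602234, -0.90385097]), 'wrist_torque': array([-0.02847367,  0.03691928,  0.04154969]), 'grasp_force': 0.0, 'grip_width': 85.38105336640315}
```

View pics/scene0.png

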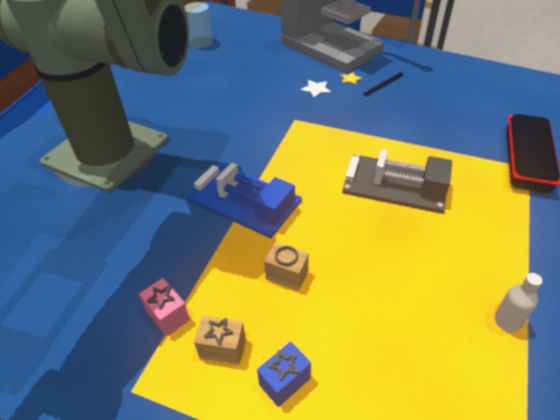

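View pics/top0.png

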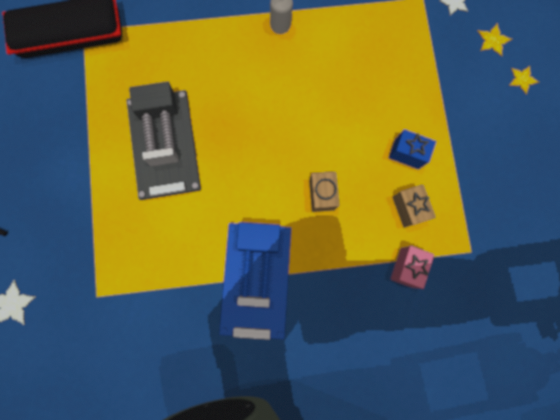

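The scene shows a wooden star block at scene (220,337) / top (415,205). The look-alikes are the pink star (163,305) / (413,267), the blue star (285,372) / (413,148) and the wooden round die (288,265) / (325,190). The wooden star fits the description, being pale wood with a star blade. The dark clamp is at scene (398,180) / top (163,140), with its stop at top (166,188) and its housing at (152,97). The blue clamp at top (257,280) isn't the one meant.

```bash
cat > h.py <<'E'
import numpy as np,cv2
from plant import ctrl,sensors,optics
def cloud(n,d):
    c=optics.camera_params(n); v,u=np.mgrid[:d.shape[0],:d.shape[1]]
    r=np.stack([u,v,np.ones_like(u)],-1)@np.linalg.inv(c["mtx"]).T
    return (r*d[...,None]-c["t"])@c["R"]
def ray(n,uv,z):
    c=optics.camera_params(n); o=-c["R"].T@c["t"]
    r=np.c_[np.asarray(uv,float).reshape(-1,2),np.ones(np.size(uv)//2)]@np.linalg.inv(c["mtx"]).T@c["R"]
    return o+r*((z-o[2])/r[:,2])[:,None]
def rect(xy):
    (c,(w,h),a)=cv2.minAreaRect(np.asarray(xy,np.float32))
    if w<h: w,h,a=h,w,a+90
    return np.round(c,1),round(w,1),round(h,1),round((a+90)%180-90,1)
E
python3 - <<'E'
from h import *
z=np.load("top0.npz");p,d=z["p"],z["d"]; X=cloud("top",d)
hsv=cv2.cvtColor(p,cv2.COLOR_RGB2HSV)
print("desk z",X[230,360],X[60,220])
def reg(a,b,c,e):
    m=np.zeros(d.shape,bool);m[b:e,a:c]=1;return m&(d>0)
def rep(name,m,zt):
    # ray-cast pixel mask outline onto zt
    m=cv2.morphologyEx(m.astype(np.uint8),cv2.MORPH_OPEN,np.ones((2,2)))
    cs=max(cv2.findContours(m,0,2)[0],key=cv2.contourArea)
    print(name,"ray",rect(ray("top",cs,zt)[:,:2]),"z",np.median(X[m>0][:,2]).round(1),"n",m.sum())
for n,b in dict(star=(385,175,450,235),round=(300,160,350,220)).items():
    m=reg(*b)&(X[...,2]>44)&(X[...,2]<62); rep(n,m,50)
C=reg(115,75,210,205)
rep("housing",C&(X[...,2]>50)&(np.indices(d.shape)[0]<118),58)
rep("jaw",C&(X[...,2]>50)&(np.indices(d.shape)[0]>135),60)
rep("stop",C&(hsv[...,2]>140)&(hsv[...,1]<90)&(np.indices(d.shape)[0]>175),26)
rep("base",C&((hsv[...,2]<110)|(hsv[...,1]<90)),12)
a=cv2.resize(p[130:290,370:460],None,fx=3.4,fy=3.4,interpolation=2)
b=cv2.resize(p[70:210,110:210],None,fx=3.9,fy=3.9,interpolation=2)
h=min(len(a),len(b));cv2.imwrite("pics/crop0.png",np.hstack([a[:h],b[:h]])[:,:,::-1])
E
```

```text
desk z [ 429.22720271 -182.14333654    1.72988219] [751.08288578  74.15541121   1.46322954]
star ray (array([ 467.2, -270.9]), 59.8, 46.3, 17.5) z 51.8 n 914
round ray (array([ 491.1, -115.3]), 60.6, 42.8, 4.4) z 51.6 n 894
housing ray (array([649.3, 181.2]), 70.6, 48.1, -79.9) z 58.8 n 1093
jaw ray (array([547.5, 163.5]), 51.5, 15.4, -80.0) z 60.3 n 273
stop ray (array([495.9, 156.6]), 59.6, 14.7, -80.2) z 26.6 n 309
base ray (array([591.3, 171.4]), 210.6, 109.2, 9.7) z 14.5 n 6586
```

View pics/crop0.png

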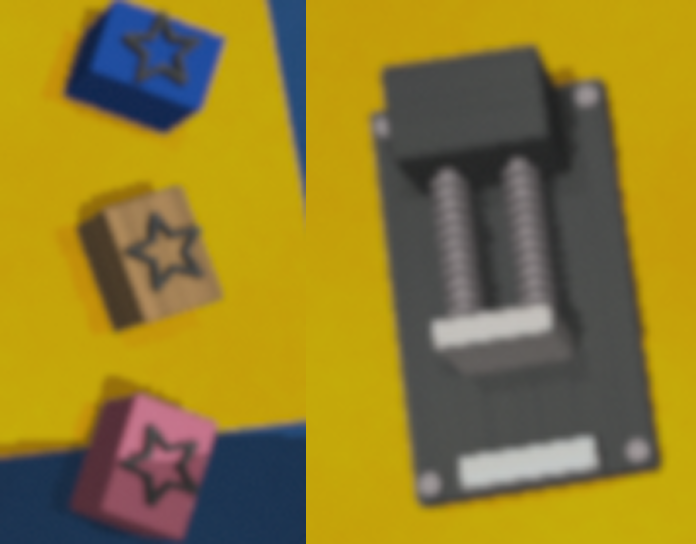

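Both crops confirm the targets. The pale wood star block is the left-centre one, and its top face rect of 60x46 includes a strip of side face. The steel clamp has its stop at the bottom and its jaw in the middle. The stop, jaw and housing put the clamp origin at about (531.8, 161.5), yaw 9.8°. Next I check reachability and grasp.

```bash
cat >> h.py <<'E'
CO=np.array([531.8,161.5]); CY=9.8
def R(yaw,s=1):  # tool y along s * die y
    a=np.radians(yaw); y=s*np.array([-np.sin(a),np.cos(a),0]); z=np.array([0,0,-1.]); return np.c_[np.cross(y,z),y,z]
def cl(x,y,z):
    a=np.radians(CY); return np.r_[CO+np.array([[np.cos(a),-np.sin(a)],[np.sin(a),np.cos(a)]])@[x,y],z]
E
python3 - <<'E'
from h import *
for s in(1,-1):
    for P,y in(((467.5,-272,36),17.5),(cl(0,0,48),CY)):
        q=ctrl.solve_ik(np.array(P),R(y,s)); print(s,None if q is None else np.round(q,2))
s=-1 if abs(ctrl.solve_ik(np.array([467.5,-272,36]),R(17.5,-1))[5])<abs(ctrl.solve_ik(np.array([467.5,-272,36]),R(17.5,1))[5]) else 1
Rg=R(17.5,s); print("s",s)
ctrl.move_ptp(np.array([467.5,-272,140]),Rg)
hit=ctrl.move_l(np.array([467.5,-272,37]),vel=100,threshold=8)
st=sensors.read_state(); print(hit,st["t"],st["eef_pos"],st["force"])
ctrl.gripper_to(30,60)
st=sensors.read_state(); print(st["grip_width"],st["grasp_force"])
ctrl.move_l(np.array([467.5,-272,150]))
st=sensors.read_state(); print(st["t"],st["grip_width"],st["grasp_force"],st["force"],st["eef_pos"])
p,d=optics.grab_frame("scene");cv2.imwrite("pics/lift.png",p[:,:,::-1])
E
```

```text
1 [-0.69  0.42  1.78 -0.    0.94 -2.56]
1 [ 0.14  0.43  1.74 -0.    0.98 -1.6 ]
-1 [-0.69  0.42  1.78 -0.    0.94  0.58]
-1 [ 0.14  0.43  1.74 -0.    0.98  1.54]
s -1
False 2.7667 [ 468.11432031 -272.47981285   37.75479219] [-0.00999316 -0.60761624 -0.45322139]
41.32246347991021 61.6123902797699
4.1417 41.72957107827592 61.116846799850464 [-0.5957276   1.03752175 -1.97588634] [ 466.63435529 -271.35216721  148.77588864]
```

View pics/lift.png

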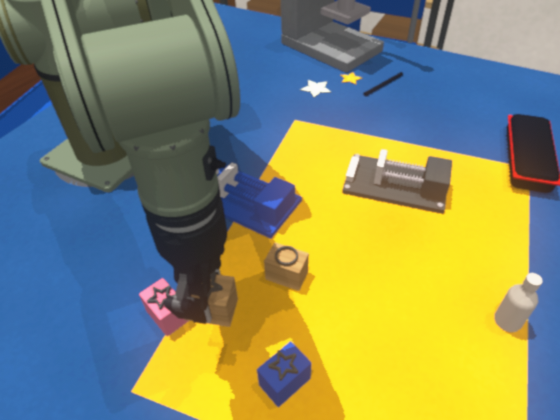

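The die is held in the gripper at scene (215,300) with width 41.7 mm, and the neighbours haven't moved. Now I go to the clamp and find the jaw by contact.

```bash
python3 - <<'E'
from h import *
Rc=R(CY,-1)
ctrl.move_ptp(cl(-36,0,140),Rc)
ctrl.move_l(cl(-36,0,82),vel=100)
ctrl.hold(.2)
s0=sensors.read_state(); print(s0["t"],s0["force"],s0["eef_pos"])
a=np.radians(CY)
u=np.array([np.cos(a),np.sin(a),0])
for x in np.arange(-32,2,2.):
    ctrl.move_l(cl(x,0,82),vel=25)
    s=sensors.read_state(); f=(s["force"]-s0["force"])@u
    print(x,round((s["eef_pos"]-cl(0,0,0))@u,1),f.round(2))
    if f<-1.5: break
p,d=optics.grab_frame("scene");cv2.imwrite("pics/touch.png",cv2.resize(p[80:260,280:500],None,fx=3,fy=3)[:,:,::-1])
E
```

```text
6.7 [ 0.04594675  0.36284117 -0.9220301 ] [497.10402943 155.49515028  82.91494442]
-32.0 -31.6 -0.05
-30.0 -29.9 -0.85
-28.0 -27.8 -0.26
-26.0 -25.8 -1.0
-24.0 -23.8 -0.1
-22.0 -21.8 0.07
-20.0 -19.8 -0.52
-18.0 -18.5 -2.06
```

View pics/touch.png

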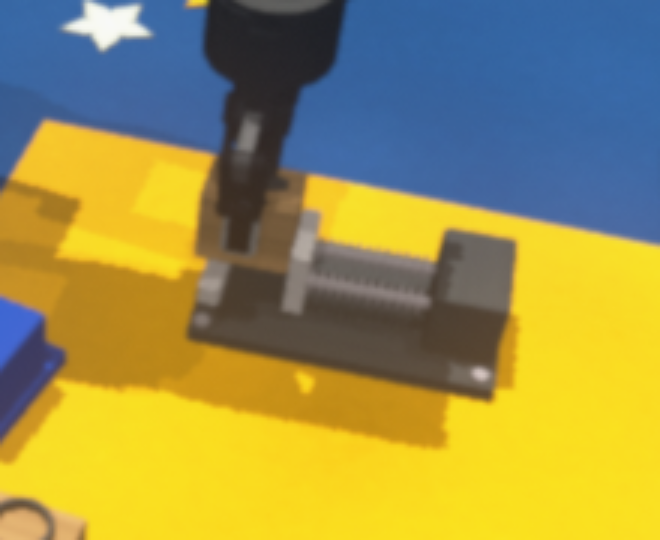

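The die's end has just met the jaw face (crop 300,240), so contact is at TCP x ≈ -18.7 against -20 expected. Seat is therefore near +1.3. I'll push to +4.5 and lower under force watch.

```bash
python3 - <<'E'
from h import *
a=np.radians(CY);u=np.array([np.cos(a),np.sin(a),0])
def pr(l,*k):
    s=sensors.read_state(); print(l,*k,round(s["t"],2),"x",round((s["eef_pos"]-cl(0,0,0))@u,1),"z",s["eef_pos"][2].round(1),"fu",round(s["force"]@u,1),"fz",s["force"][2].round(1),"w",round(s["grip_width"],1))
pr("start")
ctrl.move_l(cl(4.5,0,82),vel=50); pr("pushed")
h=ctrl.move_l(cl(4.5,0,58),vel=40,threshold=8); pr("low",h)
if not h:
    h=ctrl.move_l(cl(4.5,0,48.5),vel=25,threshold=6); pr("down",h)
p,d=optics.grab_frame("scene");cv2.imwrite("pics/down.png",cv2.resize(p[80:260,280:500],None,fx=3,fy=3)[:,:,::-1])
E
```

```text
start 8.81 x -18.5 z 81.7 fu -1.2 fz -1.3 w 41.2
pushed 9.41 x 4.1 z 81.5 fu -4.5 fz -2.3 w 41.6
low False 10.16 x 3.6 z 57.1 fu -4.2 fz -4.5 w 41.2
down True 10.56 x 4.9 z 49.6 fu -0.4 fz 4.8 w 41.6
```

View pics/down.png

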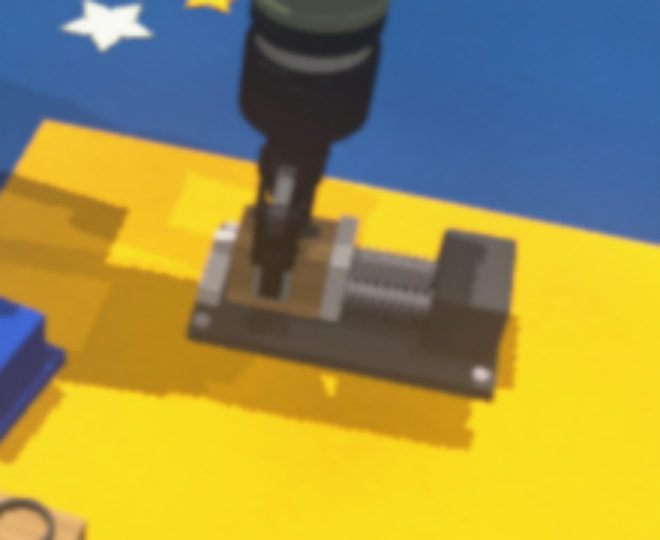

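The die is down in the gap between stop and jaw (crop 280,270), and z = 49.6 matches standing on the base. I ease it to the stop, release, back off and check.

```bash
python3 - <<'E'
from h import *
h=ctrl.move_l(cl(0.5,0,49),vel=15,threshold=6); s=sensors.read_state(); print(h,s["force"],s["eef_pos"])
ctrl.gripper_to(58); ctrl.hold(.2)
q=sensors.read_state()["eef_pos"]
ctrl.move_l(np.r_[q[:2],150],vel=100)
ctrl.set_joints([-1.3,0.207,1.542,0,1.393,0]); ctrl.hold(.2)
out=[]
for n in("scene","top"):
    p,d=optics.grab_frame(n); X=cloud(n,d)
    out.append(p[80:240,300:500] if n=="scene" else p[70:230,90:290])
hsv=cv2.cvtColor(p,cv2.COLOR_RGB2HSV); b=np.zeros(d.shape,bool); b[75:205,115:210]=1
wood=b&(X[...,2]>57)&(X[...,2]<72)&(hsv[...,0]<18)&(hsv[...,1]>70)
m=cv2.morphologyEx(wood.astype(np.uint8),cv2.MORPH_CLOSE,np.ones((7,7)))
c=max(cv2.findContours(m,0,2)[0],key=cv2.contourArea)
print("die",rect(ray("top",c,62)[:,:2]),np.median(X[wood][:,2]),"expect",CO,CY)
print(sensors.read_state()["t"])
cv2.imwrite("pics/end.png",cv2.resize(np.hstack(out),(800,320),interpolation=2)[:,:,::-1])
E
```

```text
True [0.41621579 0.27987427 3.34487483] [533.29361871 161.71820833  49.67776856]
die (array([534.2, 159.4]), 59.8, 42.7, 9.7) 63.306489651831036 expect [531.8 161.5] 9.8
15.4583
```

View pics/end.png

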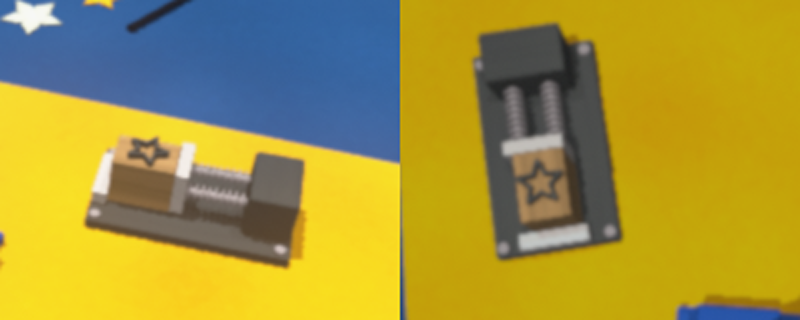

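The star is up and flat, with yaw 9.7° against 9.8°. I check the jaw and stop contact and the lateral centring once in the same view before handing in.

```bash
python3 - <<'E'
from h import *
p,d=optics.grab_frame("top");X=cloud("top",d);hsv=cv2.cvtColor(p,cv2.COLOR_RGB2HSV)
a=np.radians(CY);M=np.array([[np.cos(a),np.sin(a)],[-np.sin(a),np.cos(a)]])
b=np.zeros(d.shape,bool);b[75:205,115:210]=1
br=b&(hsv[...,2]>125)&(hsv[...,1]<60)
for n,m,z in(("jaw",br&(X[...,2]>50),60),("stop",br&(X[...,2]>20)&(X[...,2]<34)&(np.indices(d.shape)[0]>175),26)):
    m=cv2.morphologyEx(m.astype(np.uint8),cv2.MORPH_OPEN,np.ones((2,2)))
    r=rect(ray("top",max(cv2.findContours(m,0,2)[0],key=cv2.contourArea),z)[:,:2]); print(n,r,(M@(r[0]-CO)).round(1))
print("die",(M@(np.array([534.2,159.4])-CO)).round(1))
for w,(u0,v0,u1,v1) in dict(round=(300,160,350,220)).items():
    m=np.zeros(d.shape,np.uint8);m[v0:v1,u0:u1]=1;m&=((X[...,2]>44)&(X[...,2]<62)).astype(np.uint8)
    print(w,rect(ray("top",max(cv2.findContours(m,0,2)[0],key=cv2.contourArea),50)[:,:2]))
E
```

```text
jaw (array([568.4, 168.3]), 49.4, 12.9, -79.6) [37.2  0.5]
stop (array([496.1, 155.5]), 59.3, 15.3, -80.2) [-36.2   0.2]
die [ 2.  -2.5]
round (array([ 492.7, -113.8]), 60.8, 42.5, 4.4)
```

Jaw to stop measures 73.4 mm centre to centre (73 when pinched), so the die is clamped. It sits about 3 mm off centre, and the round die is where it was.

```bash
python3 -c "
from plant import ctrl
print(ctrl.finish_job())"
```

```text
the job is handed in; nothing more can be done
None
```

The star die is loaded and the job is handed in: it stands flat in the clamp, star up, pinched squarely between stop and jaw about 3 mm off mid-way; it is released, and the round die was not touched.

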